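# Clear the parcel scale and zero it with its sunken key

### The job

Zero the parcel scale on the shop counter. First push the candle jar with the outside of the fingers, gently and without gripping or lifting it, until it stands upright wholly off the steel weighing plate on the bare counter; then, with the plate empty, reach a fingertip into the well with the round key in the scale's display unit, hold that key right down for a second and let it go. Do not press the square key, and leave all the other stoneware where it stands.

Things in the scene. Friction and masses are not known exactly. Their poses are not given: they have to be found in the camera images.
- jar: the candle jar that stands on the weighing plate at the start: banded cream and pink onyx with white wax, a plain upright cylinder 70 mm across and 66 mm tall, about 0.45 kg; origin at the centre of its underside, z up
- plate: the scale's weighing plate, brushed steel, 200 mm by 200 mm, let into the black marble counter and standing 2 mm proud of it (the rubber seam round it, 214 mm square, does not weigh); origin at its centre at counter height, x and y along its edges, z up. It does not move
- display: the scale's display unit, a grey case fixed to the counter left or right of the plate: 150 mm (its x) by 200 mm (its y), deck 58 mm above the counter, a tilted black screen block on its far (+x) part reaching 77 mm. In the near part of the deck are two round wells, 48 mm across, 30 mm deep, one with a round, one with a square key. Origin at the centre of its underside, z up; fixed
- round_well (a point): centre of the mouth of the well that holds the round key, level with the deck (58 mm above the counter), at (-30, +45) mm in the display's frame; it does not move
- square_well (a point): centre of the mouth of the well that holds the square key, level with the deck, at (-30, -45) mm in the display's frame
- round_key_top (a point): centre of the top of the zero key, a round white key 24 mm across; at rest its top is 18 mm below the deck (40 mm above the counter), pressed right down 24 mm below the deck
- square_key_top (a point): centre of the top of the square white key, 24 mm by 24 mm, at the same depth in the other well; not to be pressed
- round_key (a joint): how far the round key is pressed down, in m: 0 at rest, 0.006 right down; a spring brings it back. It starts to move at about 1.5 N and takes about 5 N to go right down
- square_key (a joint): how far the square key is pressed down, in m: 0 at rest, 0.006 right down; same spring
- spare_jar: a second banded onyx candle jar, 70 mm across and 66 mm tall, standing on the counter (bystander); origin at the centre of its underside
- goblet: a red marble goblet candle, 64 mm across and 115 mm tall (bystander); origin at the centre of its underside
- urn: a cream stone lidded urn, 80 mm across and 120 mm tall (bystander); origin at the centre of its underside
- pedestal: a honey-coloured stone mushroom-shaped candle stand, 72 mm across and 100 mm tall (bystander); origin at the centre of its underside
- cup: a dark green stone cup candle, 72 mm across and 75 mm tall (bystander); origin at the centre of its underside
- tealight: a low white marble tealight, 56 mm across and 28 mm tall (bystander); origin at the centre of its underside
- coasters: a stack of grey stone coasters, 84 mm across and 30 mm tall (bystander); origin at the centre of its underside

How it is judged:
On the way, in this order (a step that is already met when the one before it is completed fails the run):
1. the jar stands upright and still on the counter, wholly off the weighing plate, and nothing rests on the plate (contact force between plate and anything else below 0.2 N and contact force between plate and jar below 0.1 N and angle between jar's own z axis and vertical below 0.1 rad and height (world z) of jar between -0.006 and 0.006 m and linear speed of jar below 0.02 m/s), for 0.2 s.
2. the round key is held down (value of joint round_key above 0.0042 m and contact force between display and the fingers above 0.5 N), for 0.6 s.
At the end, for the whole second after the job is handed in: Jar upright (0.1 rad), still (0.02 m/s), base at counter height (6 mm), no part on the weighing plate, which nothing touches; the round key was held 4.2 mm or more down by the fingers for 0.6 s and is up again (under 1.5 mm); the square key is up (under 1.5 mm) (all of step 1 and value of joint each of round_key, square_key below 0.0015 m).
It fails at once if the round key pressed while something is still on the weighing plate (value of joint round_key above 0.003 m and contact force between plate and anything else above 0.3 N).
It fails at once if the square key pressed (more than 2 mm) (value of joint square_key above 0.002 m).
It fails at once if the jar lifted (base more than 20 mm above the counter) or tipped by more than 0.35 rad (height (world z) of jar above 0.02 m or angle between jar's own z axis and vertical above 0.35 rad).
It fails at once if the jar gripped or rammed (more than 25 N from the fingers) (contact force between jar and the fingers above 25 N).
It fails at once if other stoneware moved by more than 20 mm or tipped (distance of any of spare_jar, goblet, urn, pedestal, cup, tealight, coasters from where it was at the start of the episode above 0.02 m or angle between any of spare_jar, goblet, urn, pedestal, cup, tealight, coasters's own z axis and vertical above 0.35 rad).
It also fails if it takes over 51 s, if anything falls off the work surface, if the arm or the gripper's body presses on something with over 40 N, if the wrist force passes 120 N, or if a joint passes its speed limit or range.

### The arm

A 6-joint arm with a two-finger parallel gripper is mounted at the origin on the work surface. World frame = base frame: x ahead of the robot, y to its left, z up, the work surface at z = 0. Lengths are in m, angles in rad, forces in N, time in s.
With the tool pointing down it reaches from about 0.325 to 0.775 m from the base axis. Payload 5.5 kg.
Tool frame: the origin (TCP) lies on the centre line of the jaws, within the pads' length; the fingertips stand 19 mm ahead of it and the grasp point (between the pads) is the TCP; z points along the fingers, y is the line along which they close (so a half turn about z gives the same grasp; the last joint's range is limited). The gripper opens to 85 mm and grips with 20 to 120 N. Pads are 22 mm wide; open, the fingers measure 114 mm over their backs; the gripper's body (76 mm by 85 mm) begins 54 mm behind the grasp point. The pads swing forward as they close: fully open they stand 13 mm farther back than shut.
Start: joints at [1.072, 0.091, 1.231, -0, 1.82, -0.057], TCP at [0.257, 0.542, 0.25] pointing down, gripper open.
Joint ranges: [-2.87, 2.87], [-0.86, 2.18], [0.17, 2.46], [-1.51, 4.65], [0.06, 2.69], [-2.65, 2.65]. Speed limits (rad/s): [2.57, 2.57, 3.01, 3.14, 3.14, 3.14].

### API

Orientations are given as a 3x3 rotation matrix whose columns are the frame's x, y, z axes.
In Python, from bench import arm gives the robot as it stands.
- The arm moves only by the shell command python3 -m inch 'ROWS' [OPENING] [FORCE]. ROWS is JSON, a list of rows, each a list of 4 numbers: the shift along the world's x, y, z in mm, then the turn about the world's z in rad. In form: [[tx, ty, tz, turn], ...]. A call has 1 to 5 rows; each row shifts and turns the commanded pose from where the row before left it; what a row does not reach is not made up. A row lasts 1/12 s, in which the tool goes at most 41.7 mm and 7.16 degrees, less where a joint would pass 70% of its speed; a pose out of reach is approached as far as the arm can. A call is refused whole if a number of a shift passes 41.7 or a number of a turn 0.125, either way. A call with a gripper value outside its range is refused whole. OPENING is the opening in per cent of the stroke, from 0 (shut) to 100 (fully open), set as the call begins (- or left out, the last holds). The fingers move at their own pace and stop on an object; FORCE is the grip in N (left out, the last holds). Time passes only in rows, so rows that do not move let the fingers close. It gives the time, the measured TCP pose, the force, the opening and the grip force at its end, in the units of the state.
- arm.get_obs(): the state, without advancing time (a new reading comes with each control period).
- arm.read_camera(name): name is "side" or "top" or "wrist"; returns the picture (480x640x3 uint8, red, green, blue); there is no depth.
- arm.get_calibration(name): a dict with "fx", "fy", "cx", "cy" (pixels), "world_to_cam" (4x4, takes a point from world to camera coordinates). Camera axes: x right, y down, z forward; pixel columns grow to the right and rows downward; lengths in m; the calibration is good to about 2 mm. The wrist camera is an equidistant fisheye: a pixel r from the principal point sees the ray r / f radians off the axis. A picture is of the moment at which its call begins: read the wrist's pose just before it. get_calibration takes no time and is no camera call; for the wrist camera it gives the pose at the moment of the call.
- arm.hand_in(): hands the job in; it is judged then, once.
Trained networks look in the newest picture that a camera, given by its name, has taken for a name from the list of things; names that differ only in an ending like _2 or _b are one class to them, and where a whole thing is asked for, a point or a joint stands for the part that bears it (a point fixed in the world has none). Each returns a list of dicts, best first, with "p" (0 to 1); they miss things now and then, are a little off and sometimes report something else, mostly with a low value. They report only what shows in the picture. A call takes as long as a camera call.
- arm.search_frame(camera, name): "bbox" ([left, top, right, bottom] in pixels, round what is visible of it).
- arm.trace(camera, name): "mask" (480x640 bool, what is visible of it) and "bbox" ([left, top, right, bottom] in pixels, round what is visible of it).
The state is a dict: "clock": time; "qpos": joint angles; "qvel": joint speeds; "tau": joint torques, N m; "position": TCP position; "tool_rot": TCP orientation; "wrist_force": force on the tool from outside, world axes, zero at the start; "torque": the same for the moment, N m; "finger_gap": finger opening in m; "finger_force": force on a finger pad.
Only numpy, scipy, OpenCV 4.12 (cv2) and the standard library are available. Lean on these libraries where they do the work, as an engineer would, in place of code of your own. Each camera call takes 0.05 s, during which the arm holds its last target. There are 200 camera calls.

## Working session

There is one attempt and no reset: what is moved stays moved. The work goes in short steps, Python scripts to look and compute and a shell command to move; the robot and the scene stay as the last step left them, time stands still between calls to the robot, and variables do not carry over. Pictures are saved under pics/ and viewed, at most 10 in all, crops included, and the job is handed in when it is done.

```bash
mkdir -p pics
cat > h.py <<'E'
import numpy as np, cv2
from bench import arm
def ray(cam,u,v,z):
    c=arm.get_calibration(cam); T=np.linalg.inv(np.array(c["world_to_cam"]))
    d=np.array([(u-c["cx"])/c["fx"],(v-c["cy"])/c["fy"],1.])
    d=T[:3,:3]@d; o=T[:3,3]; return o+d*(z-o[2])/d[2]
def proj(cam,P):
    c=arm.get_calibration(cam); p=np.array(c["world_to_cam"])@np.r_[P,1]
    return c["fx"]*p[0]/p[2]+c["cx"],c["fy"]*p[1]/p[2]+c["cy"]
E
python3 - <<'E'
from h import *
for n in ["top","side"]:
    cv2.imwrite(f"pics/{n}0.png",arm.read_camera(n)[:,:,::-1])
H=dict(jar=.066,plate=.002,display=.058,spare_jar=.066,goblet=.115,urn=.12,pedestal=.1,cup=.075,tealight=.028,coasters=.03,round_key_top=.04,square_key_top=.04)
for n in H:
    for r in arm.search_frame("top",n)[:2]:
        b=r["bbox"]; print(n,round(r["p"],2),np.round(b),ray("top",(b[0]+b[2])/2,(b[1]+b[3])/2,H[n]).round(3))
c=arm.get_calibration("top");print(np.linalg.inv(np.array(c["world_to_cam"])).round(3))
E
```

```text
jar 0.73 [356. 240. 390. 272.] [ 0.574 -0.12   0.066]
jar 0.68 [196. 236. 281. 298.] [0.548 0.2   0.066]
plate 0.72 [342. 225. 431. 317.] [ 0.544 -0.159  0.002]
display 0.66 [198. 237. 282. 304.] [0.541 0.197 0.058]
display 0.64 [510. 254. 550. 287.] [ 0.54  -0.493  0.058]
spare_jar 0.71 [101. 235. 140. 271.] [0.582 0.484 0.066]
goblet 0.98 [230. 159. 264. 190.] [0.761 0.176 0.115]
urn 0.81 [381. 158. 410. 195.] [ 0.754 -0.17   0.12 ]
pedestal 0.57 [305. 156. 335. 192.] [0.766 0.006 0.1  ]
cup 0.58 [509. 257. 548. 286.] [ 0.536 -0.483  0.075]
cup 0.57 [532. 309. 568. 346.] [ 0.406 -0.526  0.075]
tealight 0.65 [299. 326. 326. 351.] [0.379 0.024 0.028]
coasters 0.85 [532. 306. 572. 345.] [ 0.41  -0.549  0.03 ]
coasters 0.43 [256. 275. 270. 283.] [0.522 0.146 0.03 ]
round_key_top 0.65 [533. 309. 572. 346.] [ 0.406 -0.546  0.04 ]
round_key_top 0.57 [218. 276. 226. 284.] [0.519 0.243 0.04 ]
square_key_top 0.41 [259. 276. 268. 282.] [0.522 0.143 0.04 ]
[[-1.000e-03 -9.930e-01  1.220e-01  4.400e-01]
 [-1.000e+00  3.000e-03  1.600e-02 -8.000e-03]
 [-1.600e-02 -1.220e-01 -9.920e-01  1.297e+00]
 [ 0.000e+00  0.000e+00  0.000e+00  1.000e+00]]
```

View pics/top0.png

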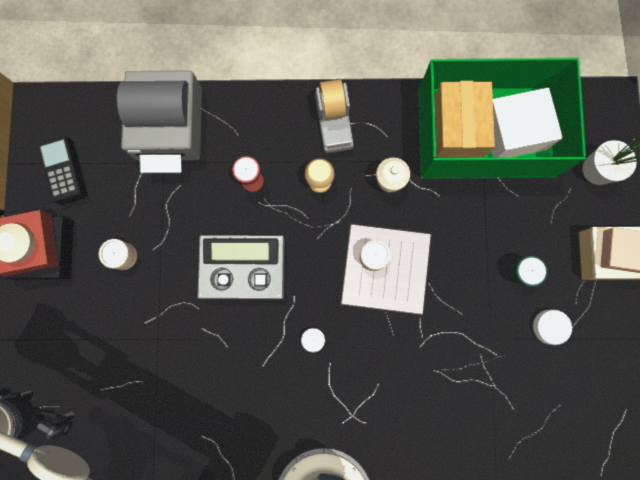

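View pics/side0.png

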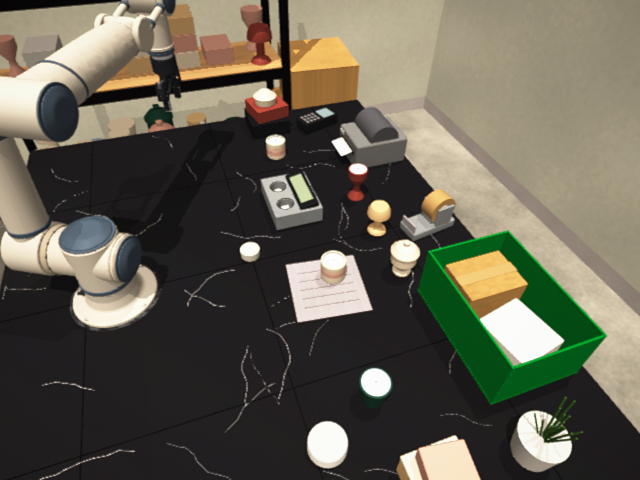

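The top view shows the display unit at about (241,267), with the round key in its left well (223,279) and the square key in the right well (260,280). The plate is at about (387,270) and the jar is near its upper left at (375,254). The side view agrees. The counter between plate and display is free, so I'll push the jar towards +y.

```bash
python3 - <<'E'
from h import *
o=arm.get_obs(); print(np.array(o["tool_rot"]).round(3),o["position"],o["finger_gap"],o["clock"])
for uv,z in [((375,254),.066),((223,279),.04),((260,280),.04),((350,225),.002),((431,234),.002),((423,314),.002),((342,306),.002)]: print(uv,ray("top",*uv,z).round(3))
E
python3 -m inch '[[16,-38,0,0.12],[16,-38,0,0.12],[16,-38,0,0.12],[16,-38,0,0.12],[16,-38,0,0]]' 45 20
```

```text
[[-0.904  0.428  0.   ]
 [ 0.428  0.904  0.   ]
 [ 0.     0.    -1.   ]] [0.25651926 0.54241713 0.25030853] 0.08513561579831078 0.7
(375, 254) [ 0.579 -0.125  0.066]
(223, 279) [0.522 0.242 0.04 ]
(260, 280) [0.519 0.152 0.04 ]
(350, 225) [ 0.66  -0.069  0.002]
(431, 234) [ 0.636 -0.272  0.002]
(423, 314) [ 0.437 -0.247  0.002]
(342, 306) [ 0.457 -0.048  0.002]
clock: 1.12
position: [0.3358, 0.3533, 0.2504]
tool_rot: [[-0.999, -0.037, 0.0], [-0.037, 0.999, 0.0], [-0.0, 0.0, -1.0]]
wrist_force: [0.5, 0.4, 0.6]
finger_gap: 0.0386
finger_force: 0.0
```

```bash
python3 -m inch '[[16,-38,0,-0.12],[16,-38,0,-0.12],[16,-38,0,-0.12],[16,-38,0,-0.12],[16,-38,0,-0.12]]' && python3 -m inch '[[16,-38,0,-0.12],[16,-38,0,-0.12],[16,-38,0,-0.12],[16,-38,0,-0.12],[16,-38,0,-0.12]]' && python3 -m inch '[[16,-38,0,-0.12],[16,-38,0,-0.12],[16,-38,0,-0.12],[16,-38,0,0],[16,-38,0,0]]'
```

```text
clock: 1.53
position: [0.4159, 0.1629, 0.2507]
tool_rot: [[-0.839, 0.544, 0.001], [0.544, 0.839, 0.0], [-0.001, 0.001, -1.0]]
wrist_force: [1.2, 0.3, -0.3]
finger_gap: 0.0385
finger_force: 0.0
clock: 1.95
position: [0.496, -0.0273, 0.2507]
tool_rot: [[-0.385, 0.923, 0.001], [0.923, 0.385, -0.0], [-0.0, 0.001, -1.0]]
wrist_force: [0.6, 0.2, 0.9]
finger_gap: 0.0386
finger_force: 0.0
clock: 2.37
position: [0.576, -0.2173, 0.2504]
tool_rot: [[-0.04, 0.999, 0.0], [0.999, 0.04, -0.0], [-0.0, 0.0, -1.0]]
wrist_force: [1.1, 0.6, 0.7]
finger_gap: 0.038
finger_force: 0.0
```

Run:
```python
from h import *
c=arm.get_calibration("wrist"); im=arm.read_camera("wrist"); cv2.imwrite("pics/w1.png",im[:,:,::-1])
T=np.linalg.inv(np.array(c["world_to_cam"])); print(T.round(3),c["fx"],c["cx"],c["cy"])
def wray(u,v,z):
    a=np.array([u-c["cx"],v-c["cy"]]); r=np.hypot(*a); t=r/c["fx"]
    d=T[:3,:3]@np.r_[a/r*np.sin(t),np.cos(t)]; return T[:3,3]+d*(z-T[2,3])/d[2]
for n,z in [("jar",.066),("plate",.002),("round_key_top",.04)]:
    for r in arm.search_frame("wrist",n)[:2]:
        b=r["bbox"]; print(n,r["p"],np.round(b),wray((b[0]+b[2])/2,(b[1]+b[3])/2,z).round(3))
print(arm.get_obs()["position"])
```

```text
[[ 0.999  0.039  0.012  0.574]
 [ 0.041 -0.963 -0.268 -0.15 ]
 [ 0.001  0.268 -0.963  0.373]
 [ 0.     0.     0.     1.   ]] 371.64829954431775 315.9922013623921 242.02137734369106
jar 0.85 [281.  72. 366. 155.] [ 0.58  -0.127  0.066]
round_key_top 0.28 [111.   0. 155.  11.] [ 0.39 -0.01  0.04]
[ 0.57562251 -0.21626159  0.24895336]
```

View pics/w1.png

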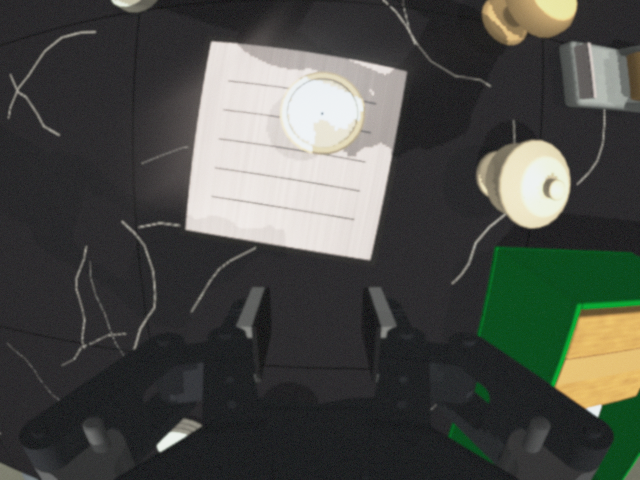

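The wrist view shows the jar at (322,113) on the upper part of the plate, between the fingers' lines. Its position (0.580, -0.127) agrees with the top camera. Next I'll descend behind it.

```bash
python3 -m inch '[[2,0,-40,0.04],[2,0,-40,0],[0,0,-40,0],[0,0,-40,0],[0,0,-30,0]]' && python3 -m inch '[[0,0,-15,0],[0,0,-7,0],[0,0,0,0],[0,0,0,0]]'
```

```text
clock: 2.98
position: [0.5785, -0.213, 0.0576]
tool_rot: [[-0.083, 0.997, -0.002], [0.997, 0.083, 0.001], [0.001, -0.002, -1.0]]
wrist_force: [-0.6, -0.7, -0.3]
finger_gap: 0.0382
finger_force: 0.0
clock: 3.32
position: [0.5804, -0.2147, 0.0402]
tool_rot: [[-0.082, 0.997, 0.002], [0.997, 0.082, -0.001], [-0.001, 0.002, -1.0]]
wrist_force: [-0.0, -1.0, 0.4]
finger_gap: 0.0386
finger_force: 0.0
```

```bash
python3 -m inch '[[0,10,-6,-0.08],[0,10,0,0],[0,8,0,0],[0,5,0,0],[0,4,0,0]]' && python3 -m inch '[[0,4,0,0],[0,4,0,0],[0,4,0,0],[0,4,0,0],[0,4,0,0]]' && python3 -m inch '[[0,5,0,0],[0,5,0,0],[0,5,0,0],[0,5,0,0],[0,5,0,0]]'
```

```text
clock: 3.73
position: [0.5803, -0.1774, 0.0336]
tool_rot: [[-0.004, 1.0, 0.002], [1.0, 0.004, -0.001], [-0.001, 0.002, -1.0]]
wrist_force: [-0.5, -0.7, 0.6]
finger_gap: 0.0384
finger_force: 0.0
clock: 4.15
position: [0.5795, -0.1589, 0.0327]
tool_rot: [[-0.001, 1.0, -0.0], [1.0, 0.001, -0.002], [-0.002, -0.0, -1.0]]
wrist_force: [-1.8, -4.4, 2.4]
finger_gap: 0.0386
finger_force: 0.0
clock: 4.57
position: [0.5801, -0.1335, 0.0329]
tool_rot: [[-0.001, 1.0, 0.001], [1.0, 0.001, -0.001], [-0.001, 0.001, -1.0]]
wrist_force: [0.6, -5.7, 2.5]
finger_gap: 0.0381
finger_force: 0.1
```

Run:
```python
from h import *
im=arm.read_camera("side"); cv2.imwrite("pics/s2.png",cv2.resize(im[190:350,220:440],None,fx=3,fy=3)[:,:,::-1])
```

```text
(no output)
```

View pics/s2.png

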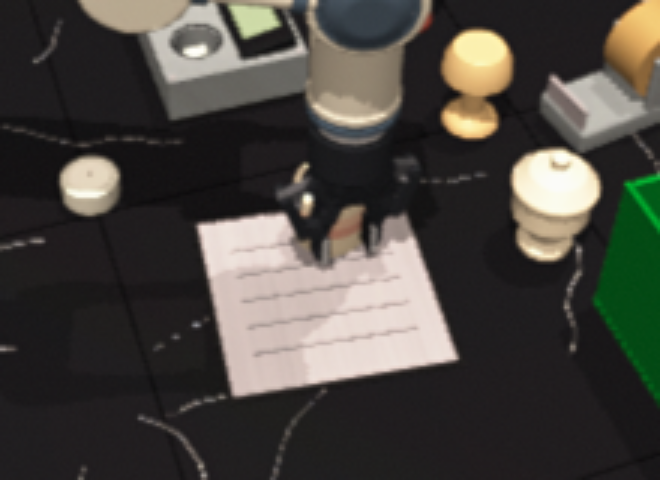

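The jar sits upright between both fingertips at about (345,235) in the crop and is being pushed at about 5 N. I'll carry on.

```bash
python3 -m inch '[[0,6,0,0],[0,6,0,0],[0,6,0,0],[0,6,0,0],[0,6,0,0]]' && python3 -m inch '[[0,5,0,0],[0,5,0,0],[0,5,0,0],[0,5,0,0],[0,5,0,0]]' && python3 -m inch '[[0,5,0,0],[0,5,0,0],[0,5,0,0],[0,5,0,0],[0,5,0,0]]' && python3 -m inch '[[0,5,0,0],[0,5,0,0],[0,5,0,0],[0,5,0,0],[0,4,0,0]]' && python3 -m inch '[[0,2,0,0],[0,1,0,0],[0,0,0,0],[0,0,0,0]]'
```

```text
clock: 5.03
position: [0.5797, -0.1028, 0.0325]
tool_rot: [[-0.001, 1.0, 0.0], [1.0, 0.001, -0.0], [-0.0, 0.0, -1.0]]
wrist_force: [-0.4, -5.0, 3.3]
finger_gap: 0.038
finger_force: 2.3
clock: 5.45
position: [0.5793, -0.0774, 0.0317]
tool_rot: [[-0.002, 1.0, -0.001], [1.0, 0.002, 0.001], [0.001, -0.001, -1.0]]
wrist_force: [-0.2, -3.9, -1.8]
finger_gap: 0.0385
finger_force: 1.5
clock: 5.87
position: [0.5794, -0.0525, 0.0319]
tool_rot: [[-0.001, 1.0, -0.001], [1.0, 0.001, 0.0], [0.0, -0.001, -1.0]]
wrist_force: [0.4, -1.6, -1.6]
finger_gap: 0.0384
finger_force: 1.1
clock: 6.28
position: [0.5797, -0.0286, 0.0323]
tool_rot: [[-0.002, 1.0, 0.0], [1.0, 0.002, 0.0], [0.0, 0.0, -1.0]]
wrist_force: [1.4, -1.3, -1.9]
finger_gap: 0.038
finger_force: 1.0
clock: 6.62
position: [0.5797, -0.0262, 0.0324]
tool_rot: [[-0.001, 1.0, 0.0], [1.0, 0.001, 0.0], [0.0, 0.0, -1.0]]
wrist_force: [-0.5, -1.7, -0.6]
finger_gap: 0.0387
finger_force: 0.1
```

Back off, rise and look.

```bash
python3 -m inch '[[0,-10,0,0],[0,-25,0,0],[0,-25,0,0],[0,0,35,0],[0,0,40,0]]' && python3 -m inch '[[0,0,40,0],[0,0,40,0],[0,0,40,0],[0,0,20,0],[0,0,0,0]]' 0
python3 - <<'E'
from h import *
im=arm.read_camera("top"); cv2.imwrite("pics/t3.png",cv2.resize(im[200:340,180:460],None,fx=2.8,fy=2.8)[:,:,::-1])
c=arm.get_calibration("wrist"); im=arm.read_camera("wrist"); cv2.imwrite("pics/w3.png",im[:,:,::-1])
T=np.linalg.inv(np.array(c["world_to_cam"]))
def wray(u,v,z):
    a=np.array([u-c["cx"],v-c["cy"]]); r=np.hypot(*a); t=r/c["fx"]
    d=T[:3,:3]@np.r_[a/r*np.sin(t),np.cos(t)]; return T[:3,3]+d*(z-T[2,3])/d[2]
for r in arm.search_frame("wrist","jar")[:2]:
    b=r["bbox"]; print(r["p"],np.round(b),wray((b[0]+b[2])/2,(b[1]+b[3])/2,.066).round(3))
E
```

```text
clock: 7.03
position: [0.5772, -0.0877, 0.1041]
tool_rot: [[0.001, 1.0, -0.008], [1.0, -0.001, 0.002], [0.002, -0.008, -1.0]]
wrist_force: [1.2, 0.4, -0.1]
finger_gap: 0.0383
finger_force: 0.0
clock: 7.45
position: [0.5813, -0.087, 0.2554]
tool_rot: [[-0.001, 1.0, 0.012], [1.0, 0.001, -0.002], [-0.002, 0.012, -1.0]]
wrist_force: [0.0, -0.8, 0.1]
finger_gap: 0.0001
finger_force: 0.0
0.9 [268.  65. 356. 144.] [0.58  0.011 0.066]
```

View pics/w3.png

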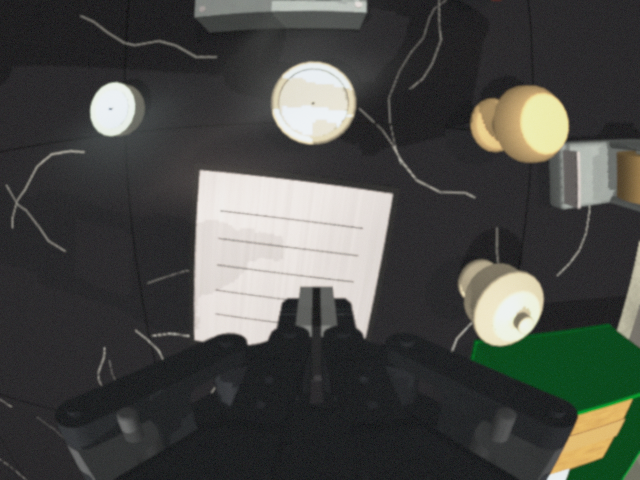

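The jar stands upright at (313,103), i.e. (0.580, 0.011), clear of the plate. Its near edge is at y = -0.024 and the plate edge is at about -0.06. Next, on to the display, turning so the fingers' linkage stays clear of the screen block.

```bash
python3 -m inch '[[-13,33,0,0.12],[-13,33,0,0.12],[-13,33,0,0.12],[-13,33,0,0.12],[-13,33,0,0.12]]' && python3 -m inch '[[-13,33,0,0.12],[-13,33,0,0.12],[-13,33,0,0.12],[-13,33,0,0.12],[0,0,0,0.12]]' && python3 -m inch '[[0,0,0,0.12],[0,0,0,0.12],[0,0,0,0.12],[0,0,0,0],[0,0,0,0]]'
python3 - <<'E'
from h import *
c=arm.get_calibration("wrist"); im=arm.read_camera("wrist"); cv2.imwrite("pics/w4.png",im[:,:,::-1])
T=np.linalg.inv(np.array(c["world_to_cam"]))
def wray(u,v,z):
    a=np.array([u-c["cx"],v-c["cy"]]); r=np.hypot(*a); t=r/c["fx"]
    d=T[:3,:3]@np.r_[a/r*np.sin(t),np.cos(t)]; return T[:3,3]+d*(z-T[2,3])/d[2]
for n in ["round_key_top","square_key_top"]:
  for r in arm.search_frame("wrist",n)[:2]:
    b=r["bbox"]; print(n,r["p"],np.round(b),wray((b[0]+b[2])/2,(b[1]+b[3])/2,.04).round(4))
E
```

```text
clock: 8.02
position: [0.5132, 0.0799, 0.2445]
tool_rot: [[-0.57, 0.821, -0.004], [0.821, 0.57, -0.0], [0.002, -0.004, -1.0]]
wrist_force: [0.1, 1.1, -0.3]
finger_gap: -0.0002
finger_force: 0.0
clock: 8.43
position: [0.4597, 0.2155, 0.2447]
tool_rot: [[-0.937, 0.35, -0.005], [0.35, 0.937, 0.001], [0.005, -0.0, -1.0]]
wrist_force: [0.3, 0.1, -0.4]
finger_gap: 0.0001
finger_force: 0.0
clock: 8.85
position: [0.4622, 0.2106, 0.2452]
tool_rot: [[-1.0, 0.013, -0.003], [0.013, 1.0, -0.001], [0.003, -0.001, -1.0]]
wrist_force: [0.0, -0.1, 0.2]
finger_gap: 0.0003
finger_force: 0.0
round_key_top 0.81 [338. 260. 362. 289.] [0.5183 0.2416 0.04  ]
square_key_top 0.68 [529. 278. 598. 355.] [0.5809 0.4994 0.04  ]
square_key_top 0.66 [243. 261. 274. 289.] [0.5182 0.1544 0.04  ]
```

View pics/w4.png

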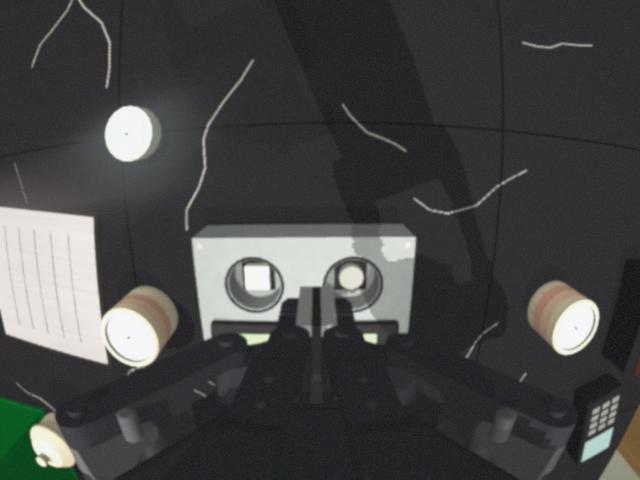

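The round key is at (350,275) in the right-hand well and the square key at (258,276) in the left. The round key measures (0.518, 0.242), matching the top view to within 4 mm. I'll move above it and go down.

```bash
python3 -m inch '[[29,15,0,0.01],[29,16,0,0],[0,0,-40,0],[0,0,-40,0],[0,0,-40,0]]' && python3 -m inch '[[0,0,-25,0],[0,0,-10,0],[0,0,0,0],[0,0,0,0],[0,0,0,0]]'
python3 - <<'E'
from h import *
print(arm.get_obs()["position"])
im=arm.read_camera("wrist"); cv2.imwrite("pics/w5.png",cv2.resize(im[180:400,160:480],None,fx=2.4,fy=2.4)[:,:,::-1])
E
```

```text
clock: 9.42
position: [0.5215, 0.2421, 0.1259]
tool_rot: [[-1.0, 0.001, 0.001], [0.001, 1.0, 0.001], [-0.001, 0.001, -1.0]]
wrist_force: [0.4, -0.5, -0.7]
finger_gap: -0.0002
finger_force: 0.0
clock: 9.83
position: [0.522, 0.2423, 0.0954]
tool_rot: [[-1.0, -0.0, 0.004], [-0.0, 1.0, 0.002], [-0.004, 0.002, -1.0]]
wrist_force: [-0.0, 0.4, 0.7]
finger_gap: 0.0002
finger_force: 0.0
[0.5220202  0.24230351 0.09540436]
```

View pics/w5.png

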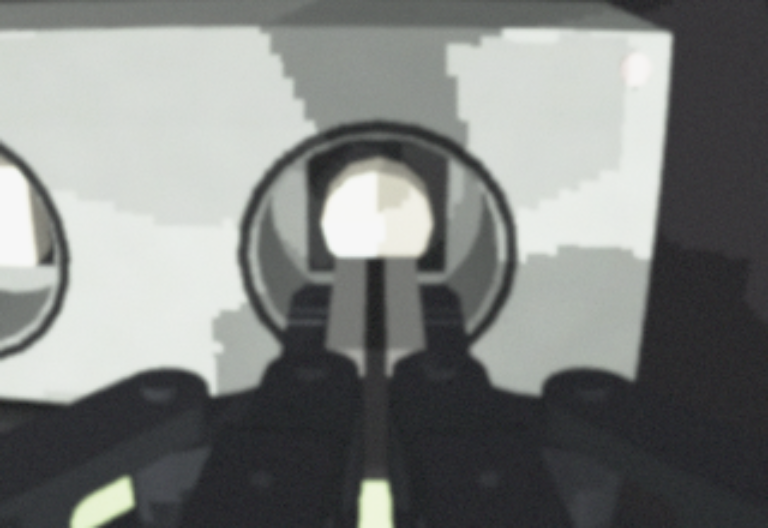

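The finger pair is centred on the round key (375,215) and its well. I'll shift 2 mm in -x and go down into the well.

```bash
python3 -m inch '[[-2,0,-8,0],[0,0,-8,0],[0,0,-8,0],[0,0,-6,0],[0,0,-3,0]]' && python3 -m inch '[[0,0,-2,0],[0,0,-2,0],[0,0,-2,0],[0,0,0,0],[0,0,0,0]]'
```

```text
clock: 10.3
position: [0.5179, 0.2416, 0.0576]
tool_rot: [[-1.0, -0.001, -0.002], [-0.001, 1.0, -0.001], [0.002, -0.001, -1.0]]
wrist_force: [-1.8, 0.0, 2.1]
finger_gap: -0.0
finger_force: 1.1
clock: 10.72
position: [0.5186, 0.2418, 0.0538]
tool_rot: [[-1.0, -0.001, 0.0], [-0.001, 1.0, -0.0], [-0.0, -0.0, -1.0]]
wrist_force: [-3.1, 0.0, 4.2]
finger_gap: -0.0002
finger_force: 2.2
```

```bash
python3 -m inch '[[-1,0,-1,0],[0,0,-1,0],[0,0,-1,0],[0,0,0,0],[0,0,0,0]]' && python3 -m inch '[[0,0,0,0],[0,0,0,0],[0,0,0,0],[0,0,0,0],[0,0,0,0]]'
```

```text
clock: 11.13
position: [0.5186, 0.2419, 0.0529]
tool_rot: [[-1.0, -0.0, 0.003], [-0.0, 1.0, 0.001], [-0.003, 0.001, -1.0]]
wrist_force: [-3.9, -3.5, 12.7]
finger_gap: -0.0001
finger_force: 6.5
clock: 11.55
position: [0.5186, 0.2419, 0.0529]
tool_rot: [[-1.0, -0.0, 0.003], [-0.0, 1.0, 0.001], [-0.003, 0.001, -1.0]]
wrist_force: [-5.0, -2.9, 13.8]
finger_gap: 0.0003
finger_force: 6.5
```

The fingertip is at 0.034 m and the force has climbed past 5 N, so the key is on its stop. Hold, then release and retreat.

```bash
python3 -m inch '[[0,0,0,0],[0,0,0,0],[0,0,0,0],[0,0,0,0],[0,0,0,0]]' && python3 -m inch '[[0,0,0,0],[0,0,0,0],[0,0,0,0],[0,0,0,0],[0,0,0,0]]' && python3 -m inch '[[0,0,4,0],[0,0,8,0],[0,0,15,0],[0,0,25,0],[0,0,40,0]]' && python3 -m inch '[[-30,0,30,0],[-30,0,30,0],[0,0,0,0],[0,0,0,0],[0,0,0,0]]'
python3 - <<'E'
from h import *
o=arm.get_obs(); print(o["clock"],o["position"])
im=arm.read_camera("wrist"); cv2.imwrite("pics/w6.png",im[:,:,::-1])
E
```

```text
clock: 11.97
position: [0.5186, 0.2419, 0.0529]
tool_rot: [[-1.0, -0.0, 0.003], [-0.0, 1.0, 0.001], [-0.003, 0.001, -1.0]]
wrist_force: [-5.1, -3.3, 13.1]
finger_gap: -0.0001
finger_force: 6.5
clock: 12.38
position: [0.5186, 0.2419, 0.0529]
tool_rot: [[-1.0, -0.0, 0.003], [-0.0, 1.0, 0.001], [-0.003, 0.001, -1.0]]
wrist_force: [-4.5, -3.4, 13.4]
finger_gap: -0.0002
finger_force: 6.5
clock: 12.8
position: [0.5156, 0.2412, 0.1384]
tool_rot: [[-1.0, -0.001, -0.008], [-0.001, 1.0, -0.003], [0.008, -0.003, -1.0]]
wrist_force: [0.4, 0.6, 0.4]
finger_gap: -0.0001
finger_force: 0.0
clock: 13.22
position: [0.4587, 0.2419, 0.2009]
tool_rot: [[-1.0, -0.001, 0.0], [-0.001, 1.0, 0.0], [-0.0, 0.0, -1.0]]
wrist_force: [0.9, 0.2, -0.2]
finger_gap: 0.0001
finger_force: 0.0
13.2167 [0.45871187 0.24194437 0.20091035]
```

View pics/w6.png

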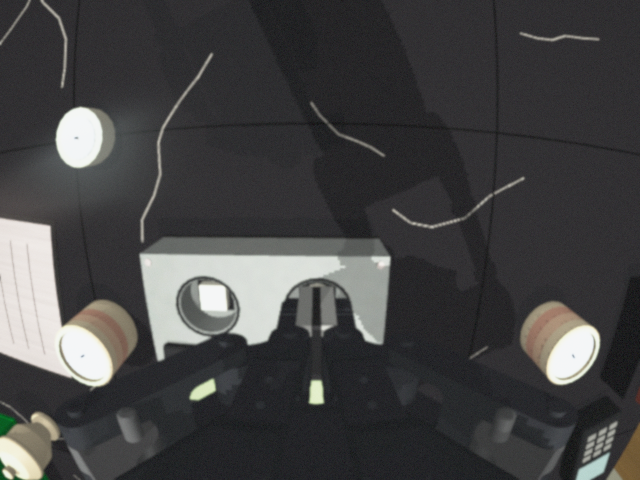

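The jar (98,343) is upright and clear of the plate, the tool is free of the display, and nothing else has moved. I'll hand in.

```bash
python3 -c "
from bench import arm
print(arm.hand_in())"
```

```text
the job is handed in; nothing more can be done
None
```

The jar now stands upright on the bare counter clear of the plate, the round key was held on its stop for over a second and let go, the square key was not pressed, and the job is handed in (no verdict came back).

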